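Sort the lantern's brass parts into their trays

TASK

Put the cleaned brass lantern parts away by kind: one lens tube standing upright in each bay of the two-bay tray, both rings lying flat side by side on the floor of the round dish (not stacked), and the pinion lying lengthwise, on its block, in the long undivided tray. Set each part down gently rather than dropping it, and leave the terracotta jug and the brush where they are.

Things in the scene. Friction and masses are not known exactly. Their poses are not given: they have to be found in the camera images.
- tube_a: Brass lens tube, standing on its wide foot: foot disc 48 mm across and 8 mm thick, then a plain barrel 38 mm across up to 60 mm, a top rim 42 mm across up to the full height of 72 mm, a glass pane set in the flat top. About 0.22 kg. Origin: centre of the underside, z up along the tube. Its twin is identical.
- tube_b: Brass lens tube, standing on its wide foot: foot disc 48 mm across and 8 mm thick, then a plain barrel 38 mm across up to 60 mm, a top rim 42 mm across up to the full height of 72 mm, a glass pane set in the flat top. About 0.22 kg. Origin: centre of the underside, z up along the tube. Its twin is identical.
- ring_a: Flat brass lens ring lying on the table: outer diameter 50 mm, round hole 34 mm, 20 mm high, about 0.16 kg. Origin: centre of the underside, z up. Its twin is identical.
- ring_b: Flat brass lens ring lying on the table: outer diameter 50 mm, round hole 34 mm, 20 mm high, about 0.16 kg. Origin: centre of the underside, z up. Its twin is identical.
- pinion: Brass focusing pinion, lying on the table: a block 34 mm along x, 24 mm wide along y and 26 mm high, with a thin axle through it along its x axis at 13 mm height that carries a round knob 22 mm across and 16 mm long at each end; 110 mm long over the knobs, which hang 2 mm clear of the table. About 0.24 kg. Grip it across the block's 24 mm. Origin: centre of the block's underside.
- twin_tray: Brown wooden oblong tray divided by one cross wall into two equal square bays, green felt floor. 159 mm along its x, 82 mm along its y, 30 mm high; walls and the cross wall 5 mm thick and all 30 mm high. Each bay is 72 by 72 mm inside; the bay centres lie at x = +38.5 and x = -38.5 mm. The inner floor is 5 mm above the underside. It is fixed to the table. Origin: centre of the underside, z up. 
- round_dish: Brown wooden round dish with upright wall, green felt floor: 170 mm across outside, 160 mm inside, 24 mm high, wall 5 mm thick, inner floor 5 mm above the underside. Room for two rings side by side. It is fixed to the table. Origin: centre of the underside, z up. 
- long_tray: Brown wooden oblong tray without any partition, green felt floor: 160 mm along its x, 90 mm along its y, 30 mm high, walls 5 mm thick (150 by 80 mm inside), inner floor 5 mm above the underside. It is fixed to the table. Origin: centre of the underside, z up. 
- jug: Small terracotta jug, 95 mm high, 62 mm across the belly, with a handle that reaches 44 mm out from its axis on its +y side; loose, tips easily. Not part of the job: leave it where it stands. Origin: centre of the underside.
- brush: Short dusting brush lying flat: 110 mm long along its x axis (from -55 to +55 mm; bristles at +x), up to 20 mm wide and 11 mm high; loose. Not part of the job: leave it where it lies. Origin: centre of the underside. All other equipment on the table (boxes, books, the lantern, the crate) stands outside the working area, along the table's sides and far edge.
There are look-alikes about, which are no part of the job. What is shaped like the tube_b but green is not meant.

How it is judged (in metres and radians):
At the end, for the whole second after the job is handed in: One tube upright (0.1 rad) in each bay of the two-bay tray, 14 mm from its centre at most; both rings flat on the round dish's floor, not stacked; pinion on its block inside the long tray, lengthwise to 0.3 rad; undersides within 4 mm of the tray floors; all released and at rest ((x of tube_a in the frame of twin_tray between 0.024 and 0.053 m or x of tube_a in the frame of twin_tray between -0.053 and -0.024 m) and y of tube_a in the frame of twin_tray between -0.0145 and 0.0145 m and z of tube_a in the frame of twin_tray between 0 and 0.009 m and angle between each of tube_a, tube_b, ring_a, ring_b, pinion's own z axis and vertical below 0.1 rad and linear speed of each of tube_a, tube_b, ring_a, ring_b, pinion below 0.02 m/s and angular speed of each of tube_a, tube_b, ring_a, ring_b, pinion below 0.2 rad/s and (x of tube_b in the frame of twin_tray between 0.024 and 0.053 m or x of tube_b in the frame of twin_tray between -0.053 and -0.024 m) and y of tube_b in the frame of twin_tray between -0.0145 and 0.0145 m and z of tube_b in the frame of twin_tray between 0 and 0.009 m and horizontal distance between each of ring_a, ring_b and round_dish below 0.057 m and z of ring_a in the frame of round_dish between 0 and 0.009 m and z of ring_b in the frame of round_dish between 0 and 0.009 m and x of pinion in the frame of long_tray between -0.024 and 0.024 m and y of pinion in the frame of long_tray between -0.03 and 0.03 m and z of pinion in the frame of long_tray between 0 and 0.009 m and angle between the x axis of pinion and the x axis of long_tray, either way round below 0.3 rad); the robot touches nothing.
It fails at once if a part is dropped or thrown down (moving faster than 0.7 m/s within 50 mm of the table top) ((linear speed of tube_a above 0.7 m/s and height (world z) of tube_a below 0.05 m) or (linear speed of tube_b above 0.7 m/s and height (world z) of tube_b below 0.05 m) or (linear speed of ring_a above 0.7 m/s and height (world z) of ring_a below 0.05 m) or (linear speed of ring_b above 0.7 m/s and height (world z) of ring_b below 0.05 m) or (linear speed of pinion above 0.7 m/s and height (world z) of pinion below 0.05 m)).
It fails at once if the terracotta jug is shifted by more than 30 mm or tipped (distance of jug from where it was at the start of the episode above 0.03 m or angle between jug's own z axis and vertical above 0.3 rad).
It fails at once if the brush is shifted by more than 30 mm (distance of brush from where it was at the start of the episode above 0.03 m).
It also fails if it takes over 131 s, if anything falls off the work surface, if the arm or the gripper's body presses on something with over 40 N, if the wrist force passes 120 N, or if a joint passes its speed limit or range.

ROBOT

A 6-joint arm with a two-finger parallel gripper is mounted at the origin on the work surface. World frame = base frame: x ahead of the robot, y to its left, z up, the work surface at z = 0. Lengths are in m, angles in degrees, forces in N, time in s.
With the tool pointing down it reaches from about 0.25 to 0.85 m from the base axis. Payload 12.5 kg.
Tool frame: the origin (TCP) lies at the very end of the fingers, on their centre line; the grasp point (between the pads) lies arm.grip_point_offset behind it (arm.grip_point_offset is the distance from the TCP to the grasp point, in m); z points along the fingers, y is the line along which they close (so a half turn about z gives the same grasp; the last joint's range is limited). The gripper opens to 93 mm and grips with 3 to 60 N. Pads are 15 mm wide; open, the fingers measure 128 mm over their backs; the gripper's body (75 mm by 188 mm) begins 65 mm behind the grasp point.
Start: joints at [71.012, 20.094, 94.641, -0, 65.266, -4.847], TCP at [0.134, 0.533, 0.219] pointing down, gripper open.
Joint ranges: [-157.81, 157.81], [-45, 120.19], [0.68, 151.7], [-89.99, 269.99], [4.06, 180], [-164.3, 164.3]. Speed limits (degrees/s): [127.2, 127.2, 159.86, 180, 180, 180].

INTERFACE

Orientations are given as [roll, pitch, yaw] about the fixed x, y, z axes, in that order (R = Rz(yaw) Ry(pitch) Rx(roll)).
In Python, from station import arm gives the robot as it stands. The module is installed in compiled form; this text tells all that it offers.
- The arm moves only by the tool jog_arm, never from a script. Its argument "increments" is a list of rows, each a list of 7 numbers: the closure, from 0 (fully open) to 1 (shut), then the shift along the tool's x, y, z in units of 0.03 m (1.0 is 0.03 m), then the turn, a rotation vector about the tool's x, y, z in units of 6 degrees (1.0 is 6 degrees). In form: [[jaw, dx, dy, dz, ax, ay, az], ...]. A call has 1 to 20 rows; each row shifts and turns the commanded pose from where the row before left it, along the tool's axes as they then stand; what a row does not reach is not made up. A row lasts 1/8 s, in which the tool goes at most 62.5 mm and 10.7 degrees, less where a joint would pass 70% of its speed; a pose out of reach is approached as far as the arm can. A call with a number of a shift or a turn outside -1 to 1 is refused whole. A call with a gripper value outside its range is refused whole. The fingers move at their own pace and stop on an object; the grip force is fixed at half the most. Time passes only in rows, so rows that do not move let the fingers close. It gives the time, the measured TCP pose, the force and the opening at its end, in the units of the state.
- arm.get_obs(): the state, without advancing time (a new reading comes with each control period).
- arm.read_camera(name): name is "side" or "top" or "wrist"; returns the picture (480x640x3 uint8, red, green, blue); there is no depth.
- arm.get_calibration(name): a dict with "K" (3x3 intrinsics, pixels), "k1" (the pictures are not rectified: a ray, as slopes to the right and down, at radius r is drawn at 1 + k1 r^2 times it, then the intrinsics apply), "R" (3x3) and "t" (3): a world point X has camera coordinates R X + t. Camera axes: x right, y down, z forward; pixel columns grow to the right and rows downward; lengths in m; the calibration is good to about 2 mm. A picture is of the moment at which its call begins: read the wrist's pose just before it. get_calibration takes no time and is no camera call; for the wrist camera it gives the pose at the moment of the call.
- arm.hand_in(): hands the job in, once; it reports no verdict.
The state is a dict: "t": time; "q": joint angles; "qd": joint speeds; "tau": joint torques, N m; "tcp_pos": TCP position; "tcp_rot": TCP orientation; "contact_force": force on the tool from outside, world axes, zero at the start; "wrist_torque": the same for the moment, N m; "width": finger opening in m.
Only numpy, scipy, OpenCV 4.12 (cv2) and the standard library are available. Lean on these libraries where they do the work, as an engineer would, in place of code of your own. Each camera call takes 0.05 s, during which the arm holds its last target. There are 200 camera calls.

## Working session

There is one attempt and no reset: what is moved stays moved. The work goes in short steps, Python scripts to look and compute and a tool call to move; the robot and the scene stay as the last step left them, time stands still between calls to the robot, and variables do not carry over. Pictures are saved under pics/ and viewed, on a budget of 14 in all, crops included, one or two more only if the job needs it, and the job is handed in when it is done.

Besides the shell and the picture viewer there is one more tool, called as name([rows], argument=value, ...), one row to a line, values as JSON. jog_arm: Moves the arm, as the interface text tells. Shifts and turns lie within -1 to 1; 1 stands for 0.03 m of shift or 6 degrees of turn. Its arguments: {"type":"object","properties":{"increments":{"type":"array","items":{"type":"array","items":{"type":"number","minimum":-1,"maximum":1}}}},"required":["increments"]}

```bash
mkdir -p pics; python3 - <<'E'
from station import arm
import cv2,numpy as np
o=arm.get_obs();print(o, arm.grip_point_offset)
for n in("top","side"):
    im=arm.read_camera(n);cv2.imwrite(f"pics/{n}0.png",im[:,:,::-1]);c=arm.get_calibration(n)
    print(n,c["K"],c["k1"],c["R"],c["t"])
E
```

```text
{'t': 0.0, 'q': array([ 7.10112651e+01,  2.01268732e+01,  9.46761156e+01, -1.16374950e-03,
        6.52649701e+01, -4.84711544e+00]), 'qd': array([-0.10278845, -0.01984944, -0.01576583, -0.13109732, -0.02686213,
        0.0839013 ]), 'tau': array([ 2.62293084e-03, -4.97336519e+01, -2.85256827e+01,  7.00232782e-02,
        2.57535948e-02, -1.42873168e-04]), 'tcp_pos': array([0.13424468, 0.53301713, 0.21808272]), 'tcp_rot': array([-1.79932195e+02, -4.68971872e-03,  1.65858865e+02]), 'contact_force': array([0.39097106, 0.9112286 , 0.31458329]), 'wrist_torque': array([-0.02217623,  0.0200616 ,  0.00817851]), 'width': 0.09290921216204169} 0.0188
top [[536.32832707   0.         317.6975598 ]
 [  0.         536.32832707 245.8289831 ]
 [  0.           0.           1.        ]] 0.015167309495506947 [[ 0.02774949 -0.99957298  0.00915575]
 [-0.99525111 -0.0284821  -0.09308064]
 [ 0.09330167 -0.00652933 -0.99561648]] [-0.01156957  0.49960078  1.15304933]
side [[557.27441101   0.         313.37384386]
 [  0.         557.27441101 234.53254077]
 [  0.           0.           1.        ]] -0.16963088474405766 [[ 0.75183674 -0.65905048 -0.01984876]
 [-0.42742663 -0.46423965 -0.77574998]
 [ 0.50204381  0.59172123 -0.63072815]] [-0.37608256  0.23136613  1.03424364]
```

View pics/top0.png

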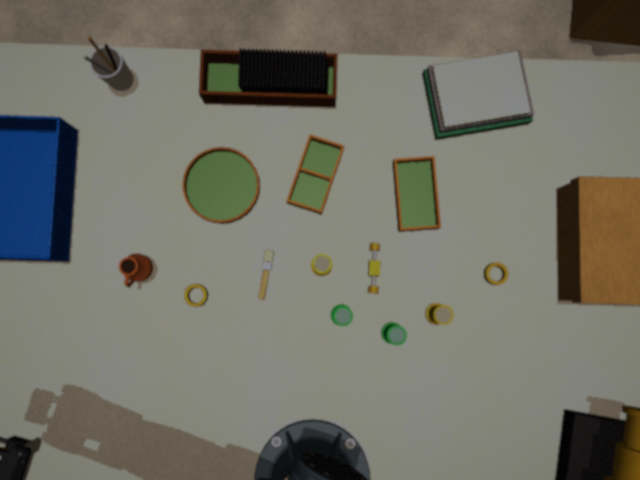

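View pics/side0.png

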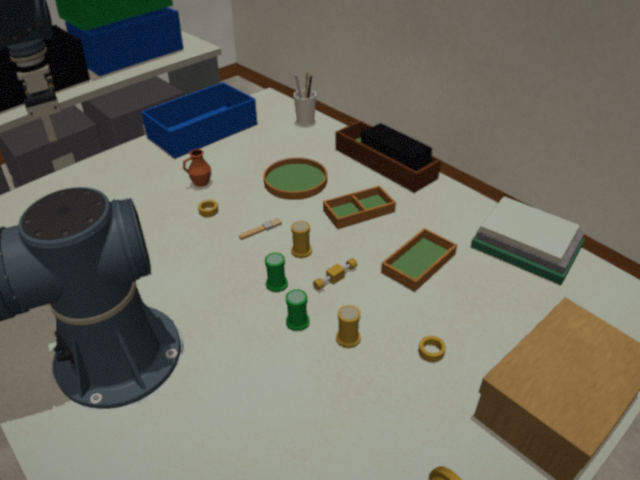

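The top view shows all the parts: tubes (321,265) and (440,314), rings (196,295) and (496,273), pinion (374,268), the dish (221,185), the twin tray (316,174) and the long tray (416,194). The green look-alikes are at (342,315) and (394,334), the jug at (133,268) and the brush at (266,275). I'll fit the poses by silhouette.

```bash
cat > h.py <<'E'
import cv2,numpy as np
from scipy.optimize import least_squares
def proj(P,c):
    p=np.asarray(P,float)@np.array(c["R"]).T+c["t"]; s=p[:,:2]/p[:,2:]
    s=s*(1+c["k1"]*(s**2).sum(1,keepdims=True)); K=np.array(c["K"]); return s*[K[0,0],K[1,1]]+K[:2,2]
def circ(r,z): a=np.linspace(0,2*np.pi,60,endpoint=False); return np.c_[r*np.cos(a),r*np.sin(a),0*a+z]
def box(x,y,z0,z1): return np.array([[i,j,k] for i in(-x/2,x/2) for j in(-y/2,y/2) for k in(z0,z1)])
M={"tube":np.r_[circ(.024,0),circ(.024,.008),circ(.021,.06),circ(.021,.072)],
"ring":np.r_[circ(.025,0),circ(.025,.02)],
"dish":np.r_[circ(.085,0),circ(.085,.024)],
"jug":np.r_[circ(.031,0.04)],
"pin":np.r_[circ(.011,0)[:,[2,0,1]]+[-.055,0,.013],circ(.011,0)[:,[2,0,1]]+[.055,0,.013],box(.034,.024,0,.026)],
"twin":box(.159,.082,0,.03),"long":box(.16,.09,0,.03),"brush":box(.11,.016,0,.011)}
def hm(p):  # hull moments: centroid + second moments
    h=cv2.convexHull(np.asarray(p,np.float32)); m=cv2.moments(h); a=m["m00"]
    return h,np.array([m["m10"]/a,m["m01"]/a]),np.array([m["mu20"],m["mu11"],m["mu02"]])/a,a
def place(kind,x,y,yaw):
    c,s=np.cos(yaw),np.sin(yaw); return M[kind]@np.array([[c,s,0],[-s,c,0],[0,0,1]])+[x,y,0]
def mask(im,sat=70):
    h=cv2.cvtColor(im,cv2.COLOR_RGB2HSV); return ((h[...,1]>sat)*255).astype(np.uint8)
def fit(mk,roi,kind,c,g,useyaw):
    u0,v0,u1,v1=roi; n,lab,st,_=cv2.connectedComponentsWithStats(mk[v0:v1,u0:u1])
    keep=np.isin(lab,[i for i in range(1,n) if st[i,4]>12])
    ys,xs=np.nonzero(keep); pts=np.c_[xs+u0,ys+v0].astype(float)
    pts=np.r_[[pts+d for d in([.5,.5],[-.5,.5],[.5,-.5],[-.5,-.5])]].reshape(-1,2)
    h,ce,mu,a=hm(pts)
    def f(q):
        _,c2,m2,_=hm(proj(place(kind,q[0],q[1],q[2] if useyaw else 0),c))
        return np.r_[c2-ce,(m2-mu)/np.sqrt(mu[0]+mu[2]) if useyaw else [q[2]]]
    r=least_squares(f,g,x_scale=[.01,.01,.1],diff_step=1e-3); 
    mh=hm(proj(place(kind,*r.x),c))
    return r.x,np.abs(r.fun).max(),a/mh[3],h,mh[0]
E
cat > m.py <<'E'
from h import *; from station import arm
im=cv2.imread("pics/top0.png")[:,:,::-1].copy(); c=arm.get_calibration("top"); mk=mask(im)
L={"tubeA":("tube",321,265,16),"tubeB":("tube",440,314,19),"ringA":("ring",196,295,16),"ringB":("ring",496,273,17),
"pin":("pin",374,268,30),"dish":("dish",221,185,45),"twin":("twin",316,174,44),"long":("long",416,194,44),"brush":("brush",266,275,28),"jug":("jug",133,268,22)}
C=-np.array(c["R"]).T@c["t"]; print("cam",C)
big=cv2.resize(im,None,fx=2.2,fy=2.2,interpolation=cv2.INTER_CUBIC)
for n,(k,u,v,r) in L.items():
    d=np.array(c["R"]).T@np.linalg.solve(c["K"],[u,v,1]); g=C-d*C[2]/d[2]
    y0={"pin":0.,"twin":-.4,"long":.05,"brush":-.1}.get(n,0.); uy=n in("pin","twin","long","brush")
    q,e,ar,h,mh=fit(mk,(u-r,v-r,u+r,v+r),k,c,[g[0],g[1],y0],uy)
    print(n,q[:2].round(4),"yaw",np.degrees(q[2]).round(1),"res",round(e,2),"area ratio",round(ar,2))
    for hh,col in((h,(255,0,0)),(mh,(0,0,255))): cv2.polylines(big,[((hh+.5)*2.2).astype(int)],True,col,1)
cv2.imwrite("pics/fit0.png",big[280:790,230:1150,::-1][:, :800] if 0 else cv2.resize(big[260:790,230:1160,::-1],(800,456)))
E
python3 m.py
```

```text
cam [0.38996785 0.01019369 1.194604  ]
tubeA [ 0.4591 -0.0065] yaw 0.0 res 0.0 area ratio 1.06
tubeB [ 0.3596 -0.2627] yaw 0.0 res 0.0 area ratio 1.05
ringA [0.3853 0.2674] yaw 0.0 res 0.0 area ratio 1.01
ringB [ 0.4514 -0.3931] yaw 0.0 res 0.0 area ratio 1.0
pin [ 0.4551 -0.1227] yaw -1.2 res 0.07 area ratio 1.02
dish [0.6314 0.2221] yaw 0.0 res 0.0 area ratio 1.01
twin [0.6618 0.0126] yaw -16.9 res 0.36 area ratio 1.05
long [ 0.6245 -0.2138] yaw 5.5 res 0.26 area ratio 1.02
brush [0.4141 0.1195] yaw -27.1 res 11.56 area ratio 0.52
jug [0.4375 0.3924] yaw 0.0 res 0.0 area ratio 1.32
```

View pics/fit0.png

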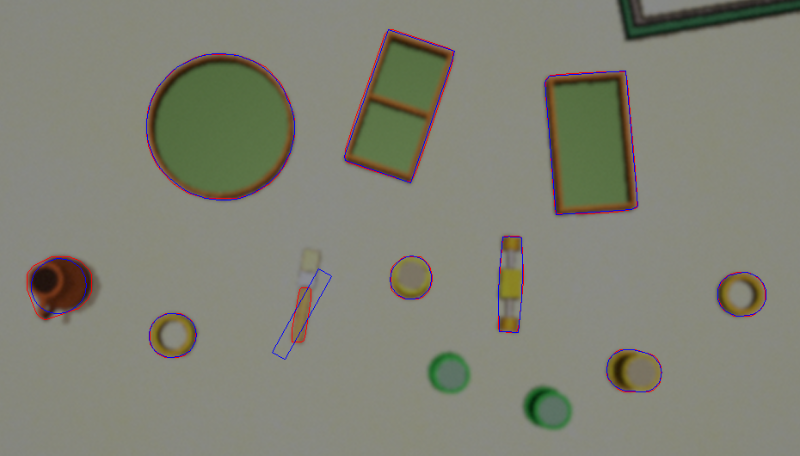

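The fits agree with the mask outlines (red and blue coincide), except for the brush and jug, which only need avoiding. The pinion goes first: a small turn, then over to it.

jog_arm([
  [0, 0, 0, 0, 0, 0, -0.72],
  [0, 0, 0, 0, 0, 0, -0.72],
  [0, 0, 0, 0, 0, 0, -0.72],
  [0, -0.51, -0.98, 0, 0, 0, 0],
  [0, -0.51, -0.98, 0, 0, 0, 0],
  [0, -0.51, -0.98, 0, 0, 0, 0],
  [0, -0.51, -0.98, 0, 0, 0, 0],
  [0, -0.51, -0.98, 0, 0, 0, 0],
  [0, -0.51, -0.98, 0, 0, 0, 0],
  [0, -0.51, -0.98, 0, 0, 0, 0],
  [0, -0.51, -0.98, 0, 0, 0, 0],
  [0, -0.51, -0.98, 0, 0, 0, 0],
  [0, -0.51, -0.98, 0, 0, 0, 0],
  [0, -0.51, -0.98, 0, 0, 0, 0],
  [0, -0.51, -0.98, 0, 0, 0, 0],
  [0, -0.51, -0.98, 0, 0, 0, 0],
  [0, -0.51, -0.98, 0, 0, 0, 0],
  [0, -0.51, -0.98, 0, 0, 0, 0],
  [0, -0.51, -0.98, 0, 0, 0, 0],
  [0, -0.51, -0.98, 0, 0, 0, 0],
])

```text
t: 2.6
tcp_pos: [0.3843, 0.0272, 0.2185]
tcp_rot: [180.0, -0.0, 178.8]
contact_force: [0.3, -0.8, 0.4]
width: 0.0929
```

```bash
cat > go.py <<'E'
# usage: go.py x y z yaw -> remaining shift/turn in tool units; also force & width
import sys,numpy as np; from station import arm
from scipy.spatial.transform import Rotation as Rn
x,y,z,w=map(float,sys.argv[1:5]); o=arm.get_obs()
R=Rn.from_euler("xyz",o["tcp_rot"],degrees=True); G=Rn.from_euler("xyz",[180,0,w],degrees=True)
d=(np.array([x,y,z])-o["tcp_pos"])/.03
print("t",round(o["t"],1),"pos",o["tcp_pos"].round(4),"rot",o["tcp_rot"].round(1),"w",round(o["width"],4),"F",o["contact_force"].round(1))
print("shift in present axes",R.inv().apply(d).round(2)," after turn",G.inv().apply(d).round(2)," turn",((R.inv()*G).as_rotvec(degrees=True)/6).round(2))
E
python3 go.py 0.4551 -0.1227 0.06 178.8
```

```text
t 2.6 pos [0.3843 0.0272 0.2185] rot [180.   -0.  178.8] w 0.0929 F [ 0.3 -0.8  0.4]
shift in present axes [-2.46 -4.95  5.28]  after turn [-2.46 -4.95  5.28]  turn [ 0. -0.  0.]
```

jog_arm([
  [0, -0.49, -0.99, 0.7, 0, 0, 0],
  [0, -0.49, -0.99, 0.7, 0, 0, 0],
  [0, -0.49, -0.99, 0.7, 0, 0, 0],
  [0, -0.49, -0.99, 0.7, 0, 0, 0],
  [0, -0.49, -0.99, 0.7, 0, 0, 0],
  [0, 0, 0, 0, 0, 0, 0],
  [0, 0, 0, 0, 0, 0, 0],
])

```text
t: 3.48
tcp_pos: [0.4541, -0.1212, 0.1138]
tcp_rot: [180.0, -0.0, 178.8]
contact_force: [0.7, -0.5, 0.9]
width: 0.093
```

```bash
cat > w.py <<'E'
import sys; from h import *; from station import arm
c=arm.get_calibration("wrist"); im=arm.read_camera("wrist").copy()
for a in sys.argv[2:]:
    k,x,y,yaw,z=a.split(","); P=place(k,float(x),float(y),np.radians(float(yaw)))+[0,0,float(z)]
    for p in proj(P,c): 
        if abs(p).max()<5000: cv2.circle(im,tuple(int(v) for v in p.round()),2,(255,0,255),-1)
cv2.imwrite(f"pics/{sys.argv[1]}.png",im[:,:,::-1])
E
python3 go.py 0.4551 -0.1227 0.005 178.8;python3 w.py w1 pin,.4551,-.1227,-1.2,0
```

```text
t 3.5 pos [ 0.4541 -0.1212  0.1138] rot [180.   -0.  178.8] w 0.093 F [ 0.7 -0.5  0.9]
shift in present axes [-0.04 -0.05  3.63]  after turn [-0.03 -0.05  3.63]  turn [ 0.   -0.01  0.  ]
```

View pics/w1.png

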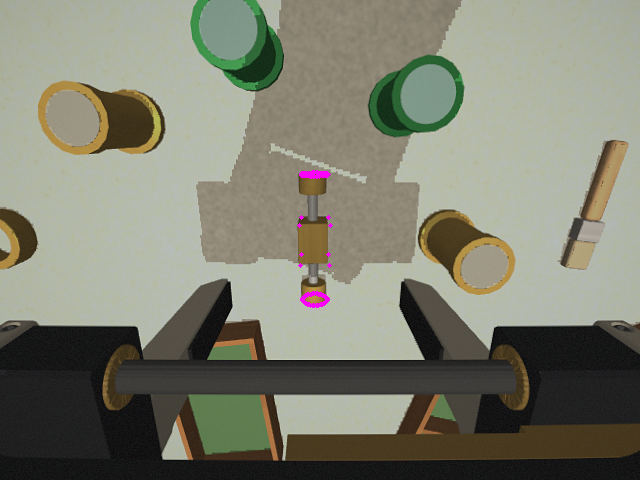

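The wrist view shows the pinion's block at (313,240), within about 1 px of the prediction and centred between the fingers. Now I'll descend and grip.

jog_arm([
  [0, -0.03, -0.05, 0.9, 0, 0, 0],
  [0, 0, 0, 0.9, 0, 0, 0],
  [0, 0, 0, 0.9, 0, 0, 0],
  [0, 0, 0, 0.6, 0, 0, 0],
  [0, 0, 0, 0.33, 0, 0, 0],
  [0, 0, 0, 0, 0, 0, 0],
  [1, 0, 0, 0, 0, 0, 0],
  [1, 0, 0, 0, 0, 0, 0],
  [1, 0, 0, 0, 0, 0, 0],
  [1, 0, 0, 0, 0, 0, 0],
  [1, 0, 0, 0, 0, 0, 0],
  [1, 0, 0, 0, 0, 0, 0],
  [1, 0, 0, 0, 0, 0, 0],
  [1, 0, 0, 0, 0, 0, 0],
])

```text
t: 5.28
tcp_pos: [0.4554, -0.1232, 0.0047]
tcp_rot: [180.0, -0.0, 178.8]
contact_force: [1.2, -0.4, -0.5]
width: 0.0241
```

```bash
python3 go.py 0.6245 -0.2138 0.065 185.5
```

```text
t 5.3 pos [ 0.4554 -0.1232  0.0047] rot [180.   -0.  178.8] w 0.0241 F [ 1.2 -0.4 -0.5]
shift in present axes [-5.7  -2.9  -2.01]  after turn [-5.32 -3.55 -2.01]  turn [ 0.   -0.   -1.11]
```

jog_arm([
  [1, 0, 0, -0.4, 0, 0, 0],
  [1, 0, 0, -0.8, 0, 0, 0],
  [1, 0, 0, -0.8, 0, 0, -0.55],
  [1, 0, 0, 0, 0, 0, -0.56],
  [1, -0.53, -0.35, 0, 0, 0, 0],
  [1, -0.89, -0.59, 0, 0, 0, 0],
  [1, -0.89, -0.59, 0, 0, 0, 0],
  [1, -0.89, -0.59, 0, 0, 0, 0],
  [1, -0.89, -0.59, 0, 0, 0, 0],
  [1, -0.79, -0.53, 0, 0, 0, 0],
  [1, -0.44, -0.31, 0, 0, 0, 0],
  [1, 0, 0, 0, 0, 0, 0],
  [1, 0, 0, 0, 0, 0, 0],
])

```text
t: 6.9
tcp_pos: [0.6237, -0.2136, 0.0648]
tcp_rot: [180.0, -0.0, -174.5]
contact_force: [0.3, 0.5, -1.1]
width: 0.024
```

```bash
python3 go.py 0.6245 -0.2138 0.0105 185.5;python3 w.py w2 long,.6245,-.2138,5.5,0 pin,.6245,-.2138,5.5,0.06
```

```text
t 6.9 pos [ 0.6237 -0.2136  0.0648] rot [ 180.    -0.  -174.5] w 0.024 F [ 0.3  0.5 -1.1]
shift in present axes [-0.03 -0.01  1.81]  after turn [-0.03 -0.01  1.81]  turn [ 0.   -0.01 -0.  ]
```

View pics/w2.png

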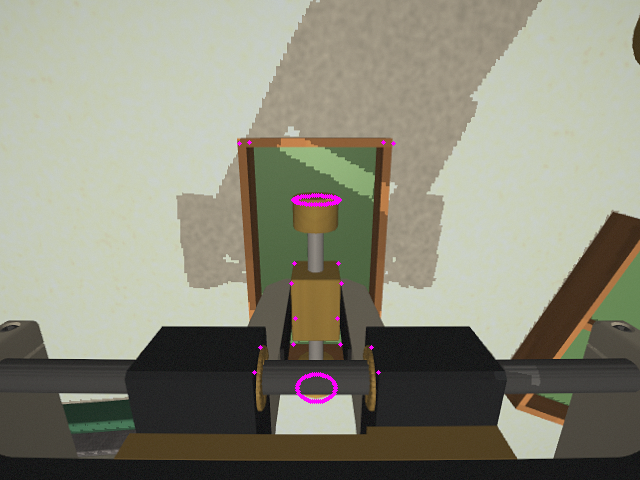

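The pinion is level and aligned with the long tray (tray edges at 240 and 392 px, pinion at 316). I'll set it down and open only partway inside the tray.

jog_arm([
  [1, -0.03, 0, 0.6, 0, 0, 0],
  [1, 0, 0, 0.6, 0, 0, 0],
  [1, 0, 0, 0.4, 0, 0, 0],
  [1, 0, 0, 0.15, 0, 0, 0],
  [1, 0, 0, 0.07, 0, 0, 0],
  [1, 0, 0, 0, 0, 0, 0],
  [0.62, 0, 0, 0, 0, 0, 0],
  [0.62, 0, 0, 0, 0, 0, 0],
  [0.62, 0, 0, 0, 0, 0, 0],
  [0.62, 0, 0, -0.5, 0, 0, 0],
  [0.62, 0, 0, -1, 0, 0, 0],
  [0, 0, 0, -1, 0, 0, 0],
  [0, 0, 0, -1, 0, 0, 0],
  [0, 0, 0, 0, 0, 0, 0],
])

```text
t: 8.7
tcp_pos: [0.6266, -0.2145, 0.1184]
tcp_rot: [-179.9, 0.3, -174.5]
contact_force: [0.5, -0.0, 0.5]
width: 0.0607
```

```bash
python3 go.py 0.4514 -0.3931 0.06 90
```

```text
t 8.7 pos [ 0.6266 -0.2145  0.1184] rot [-179.9    0.3 -174.5] w 0.0607 F [ 0.5 -0.   0.5]
shift in present axes [ 6.39 -5.36  1.93]  after turn [-5.95 -5.84  1.95]  turn [ 0.02  0.05 15.91]
```

jog_arm([
  [0, 0, 0, 0, 0, 0, 0.91],
  [0, 0, 0, 0, 0, 0, 1],
  [0, 0, 0, 0, 0, 0, 1],
  [0, 0, 0, 0, 0, 0, 1],
  [0, 0, 0, 0, 0, 0, 1],
  [0, 0, 0, 0, 0, 0, 1],
  [0, 0, 0, 0, 0, 0, 1],
  [0, 0, 0, 0, 0, 0, 1],
  [0, 0, 0, 0, 0, 0, 1],
  [0, 0, 0, 0, 0, 0, 1],
  [0, 0, 0, 0, 0, 0, 1],
  [0, 0, 0, 0, 0, 0, 1],
  [0, 0, 0, 0, 0, 0, 1],
  [0, 0, 0, 0, 0, 0, 1],
  [0, 0, 0, 0, 0, 0, 1],
  [0, 0, 0, 0, 0, 0, 1],
])

```text
t: 10.7
tcp_pos: [0.6248, -0.2137, 0.1142]
tcp_rot: [-179.9, -0.0, 89.8]
contact_force: [-0.8, -0.3, 0.6]
width: 0.0933
```

jog_arm([
  [0, -0.85, -0.83, 0, 0, 0, 0],
  [0, -0.85, -0.83, 0, 0, 0, 0],
  [0, -0.85, -0.83, 0, 0, 0, 0],
  [0, -0.85, -0.83, 0, 0, 0, 0],
  [0, -0.85, -0.83, 0, 0, 0, 0],
  [0, -0.85, -0.83, 0, 0, 0, 0],
  [0, -0.85, -0.83, 0, 0, 0, 0],
  [0, 0, 0, 0, 0, 0, 0],
  [0, 0, 0, 0, 0, 0, 0],
])

```text
t: 11.82
tcp_pos: [0.4512, -0.392, 0.1147]
tcp_rot: [-180.0, -0.0, 90.0]
contact_force: [0.1, 0.2, -0.5]
width: 0.093
```

```bash
python3 go.py 0.4514 -0.3931 0.004 90;python3 w.py w3 ring,.4514,-.3931,0,0; cat > wr.py <<'E'
# fit a part in the wrist view: wr.py kind x y
import sys; from h import *; from station import arm
k,x,y=sys.argv[1],float(sys.argv[2]),float(sys.argv[3]); c=arm.get_calibration("wrist"); im=cv2.cvtColor(cv2.imread(sys.argv[4]),cv2.COLOR_BGR2RGB) if len(sys.argv)>4 else arm.read_camera("wrist")
E

```

```text
t 11.8 pos [ 0.4512 -0.392   0.1147] rot [-180.   -0.   90.] w 0.093 F [ 0.1  0.2 -0.5]
shift in present axes [-0.04  0.01  3.69]  after turn [-0.04  0.01  3.69]  turn [-0.   -0.01  0.  ]
```

View pics/w3.png

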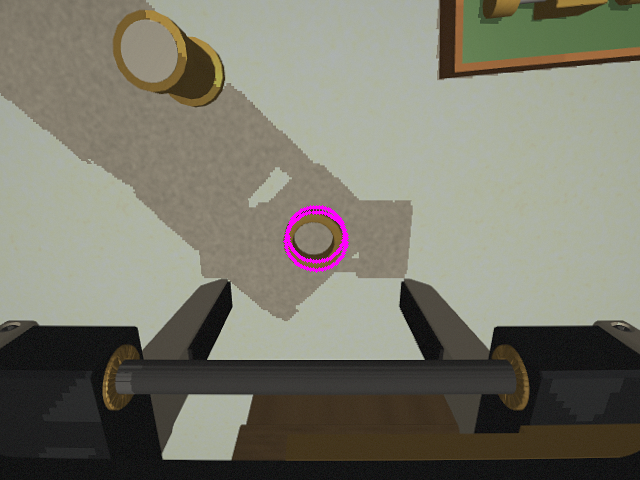

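The ring sits on its overlay at (316,238), so the position estimates hold to about 1 mm. Next: grip, lift and carry to the dish.

jog_arm([
  [0, -0.04, 0.01, 0.9, 0, 0, 0],
  [0, 0, 0, 0.9, 0, 0, 0],
  [0, 0, 0, 0.9, 0, 0, 0],
  [0, 0, 0, 0.6, 0, 0, 0],
  [0, 0, 0, 0.36, 0, 0, 0],
  [0, 0, 0, 0, 0, 0, 0],
  [1, 0, 0, 0, 0, 0, 0],
  [1, 0, 0, 0, 0, 0, 0],
  [1, 0, 0, 0, 0, 0, 0],
  [1, 0, 0, 0, 0, 0, 0],
  [1, 0, 0, 0, 0, 0, 0],
  [1, 0, 0, 0, 0, 0, 0],
  [1, 0, 0, -0.4, 0, 0, 0],
  [1, 0, 0, -0.8, 0, 0, 0],
  [1, 0, 0, -0.9, 0, 0, 0],
  [1, 0, 0, -0.9, 0, 0, 0],
  [1, 0.45, 0.14, -0.5, 0, 0, 0],
  [1, 0.9, 0.28, 0, 0, 0, 0],
  [1, 0.9, 0.28, 0, 0, 0, 0],
  [1, 0.9, 0.28, 0, 0, 0, 0],
])

```text
t: 14.38
tcp_pos: [0.4809, -0.2973, 0.1103]
tcp_rot: [-180.0, -0.0, 90.0]
contact_force: [0.3, 0.1, -2.5]
width: 0.0489
```

jog_arm([
  [1, 0.9, 0.28, 0, 0, 0, 0],
  [1, 0.9, 0.28, 0, 0, 0, 0],
  [1, 0.9, 0.28, 0, 0, 0, 0],
  [1, 0.9, 0.28, 0, 0, 0, 0],
  [1, 0.9, 0.28, 0, 0, 0, 0],
  [1, 0.9, 0.28, 0, 0, 0, 0],
  [1, 0.9, 0.28, 0, 0, 0, 0],
  [1, 0.9, 0.28, 0, 0, 0, 0],
  [1, 0.9, 0.28, 0, 0, 0, 0],
  [1, 0.9, 0.28, 0, 0, 0, 0],
  [1, 0.9, 0.28, 0, 0, 0, 0],
  [1, 0.9, 0.28, 0, 0, 0, 0],
  [1, 0.9, 0.28, 0, 0, 0, 0],
  [1, 0.9, 0.28, 0, 0, 0, 0],
  [1, 0.9, 0.28, 0, 0, 0, 0],
  [1, 0.9, 0.28, 0, 0, 0, 0],
  [1, 0.9, 0.28, 0, 0, 0, 0],
  [1, 0.9, 0.28, 0, 0, 0, 0],
  [1, 0, 0, 0, 0, 0, 0],
  [1, 0, 0, 0, 0, 0, 0],
])

```text
t: 16.88
tcp_pos: [0.6311, 0.1868, 0.11]
tcp_rot: [-179.9, 0.0, 90.0]
contact_force: [0.1, 0.4, -1.4]
width: 0.0488
```

```bash
python3 go.py 0.6314 0.190 0.0095 90
```

```text
t 16.9 pos [0.6311 0.1868 0.11  ] rot [-179.9    0.    90. ] w 0.0488 F [ 0.1  0.4 -1.4]
shift in present axes [0.11 0.01 3.35]  after turn [0.11 0.01 3.35]  turn [-0.01  0.    0.01]
```

jog_arm([
  [1, 0.11, 0.01, 0.5, 0, 0, 0],
  [1, 0, 0, 0.9, 0, 0, 0],
  [1, 0, 0, 0.9, 0, 0, 0],
  [1, 0, 0, 0.6, 0, 0, 0],
  [1, 0, 0, 0.3, 0, 0, 0],
  [1, 0, 0, 0.12, 0, 0, 0],
  [1, 0, 0, 0.04, 0, 0, 0],
  [1, 0, 0, 0, 0, 0, 0],
  [0.35, 0, 0, 0, 0, 0, 0],
  [0.35, 0, 0, 0, 0, 0, 0],
  [0.35, 0, 0, 0, 0, 0, 0],
  [0.35, 0, 0, 0, 0, 0, 0],
  [0.35, 0, 0, -0.7, 0, 0, 0],
  [0.35, 0, 0, -1, 0, 0, 0],
  [0, 0, 0, -1, 0, 0, 0],
  [0, 0, 0, -1, 0, 0, 0],
  [0, 0, 0, 0, 0, 0, 0],
  [0, 0, 0, 0, 0, 0, 0],
])

```text
t: 19.12
tcp_pos: [0.6317, 0.1901, 0.1203]
tcp_rot: [-180.0, 0.0, 90.0]
contact_force: [0.1, -0.7, 0.1]
width: 0.0921
```

```bash
python3 go.py 0.3853 0.2674 0.004 90; python3 w.py w4 ring,.6314,.190,0,.005 dish,.6314,.2221,0,0
```

```text
t 19.1 pos [0.6317 0.1901 0.1203] rot [-180.    0.   90.] w 0.0921 F [ 0.1 -0.7  0.1]
shift in present axes [ 2.58 -8.21  3.88]  after turn [ 2.58 -8.21  3.88]  turn [-0.  0.  0.]
```

View pics/w4.png

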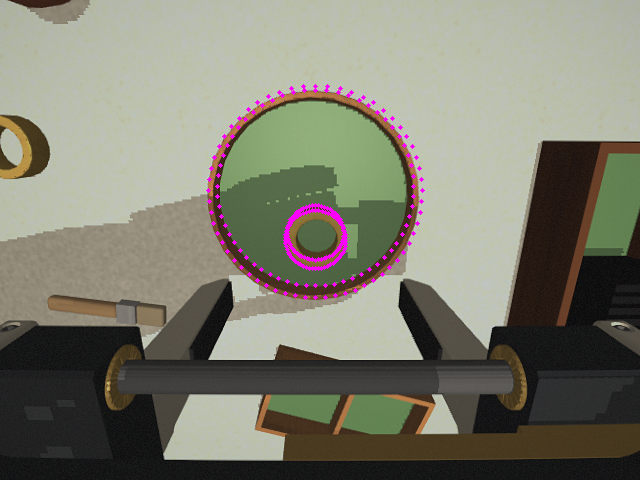

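Ring B lies flat in the dish at (316,238). The dish outline sits 4 px (about 3 mm) down and left of its overlay, so the dish centre is nearer (0.629, 0.219). Next, ring A.

jog_arm([
  [0, 0.26, -0.82, 0, 0, 0, 0],
  [0, 0.26, -0.82, 0, 0, 0, 0],
  [0, 0.26, -0.82, 0, 0, 0, 0],
  [0, 0.26, -0.82, 0, 0, 0, 0],
  [0, 0.26, -0.82, 0, 0, 0, 0],
  [0, 0.26, -0.82, 0, 0, 0, 0],
  [0, 0.26, -0.82, 0, 0, 0, 0],
  [0, 0.26, -0.82, 0, 0, 0, 0],
  [0, 0.26, -0.82, 0, 0, 0, 0],
  [0, 0.24, -0.83, 0, 0, 0, 0],
  [0, 0, 0, 0, 0, 0, 0],
  [0, 0, 0, 0, 0, 0, 0],
])

```text
t: 20.68
tcp_pos: [0.3863, 0.2674, 0.1203]
tcp_rot: [-180.0, 0.0, 90.0]
contact_force: [0.3, 0.2, 0.2]
width: 0.0931
```

```bash
python3 go.py 0.3853 0.2674 0.004 90; python3 w.py w5 ring,.3853,.2674,0,0
```

```text
t 20.7 pos [0.3863 0.2674 0.1203] rot [-180.    0.   90.] w 0.0931 F [0.3 0.2 0.2]
shift in present axes [-0.   -0.03  3.88]  after turn [-0.   -0.03  3.88]  turn [-0.  0.  0.]
```

View pics/w5.png

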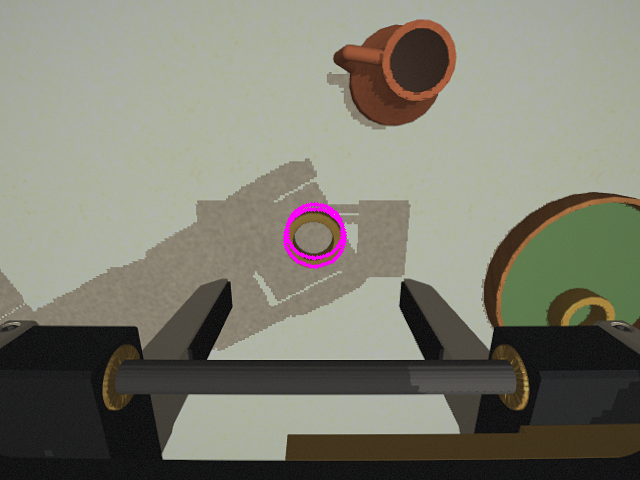

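Ring A matches its overlay at (316,235), and the jug at (410,70) is well clear of the fingers.

jog_arm([
  [0, 0, -0.03, 0.9, 0, 0, 0],
  [0, 0, 0, 0.9, 0, 0, 0],
  [0, 0, 0, 0.9, 0, 0, 0],
  [0, 0, 0, 0.8, 0, 0, 0],
  [0, 0, 0, 0.38, 0, 0, 0],
  [0, 0, 0, 0, 0, 0, 0],
  [1, 0, 0, 0, 0, 0, 0],
  [1, 0, 0, 0, 0, 0, 0],
  [1, 0, 0, 0, 0, 0, 0],
  [1, 0, 0, 0, 0, 0, 0],
  [1, 0, 0, 0, 0, 0, 0],
  [1, 0, 0, 0, 0, 0, 0],
  [1, 0, 0, -0.4, 0, 0, 0],
  [1, 0, 0, -0.8, 0, 0, 0],
  [1, 0, 0, -0.9, 0, 0, 0],
  [1, 0, 0, -0.9, 0, 0, 0],
  [1, -0.02, 0.45, -0.5, 0, 0, 0],
  [1, -0.06, 0.9, 0, 0, 0, 0],
  [1, -0.06, 0.9, 0, 0, 0, 0],
  [1, -0.06, 0.9, 0, 0, 0, 0],
])

```text
t: 23.22
tcp_pos: [0.4801, 0.2614, 0.1098]
tcp_rot: [180.0, -0.0, 90.0]
contact_force: [-0.1, -0.4, -1.4]
width: 0.0497
```

jog_arm([
  [1, -0.06, 0.9, 0, 0, 0, 0],
  [1, -0.06, 0.9, 0, 0, 0, 0],
  [1, -0.06, 0.9, 0, 0, 0, 0],
  [1, -0.06, 0.9, 0, 0, 0, 0],
  [1, -0.08, 0.9, 0, 0, 0, 0],
  [1, -0.06, 0.5, 0, 0, 0, 0],
  [1, 0, 0, 0, 0, 0, 0],
  [1, 0, 0, 0, 0, 0, 0],
])

```text
t: 24.22
tcp_pos: [0.6286, 0.2502, 0.1093]
tcp_rot: [-180.0, 0.0, 90.0]
contact_force: [0.7, 1.1, -1.8]
width: 0.0502
```

```bash
python3 go.py 0.630 0.251 0.0095 90
```

```text
t 24.2 pos [0.6286 0.2502 0.1093] rot [-180.    0.   90.] w 0.0502 F [ 0.7  1.1 -1.8]
shift in present axes [0.03 0.05 3.33]  after turn [0.03 0.05 3.33]  turn [-0.01  0.    0.  ]
```

jog_arm([
  [1, 0.03, 0.05, 0.5, 0, 0, 0],
  [1, 0, 0, 0.9, 0, 0, 0],
  [1, 0, 0, 0.9, 0, 0, 0],
  [1, 0, 0, 0.6, 0, 0, 0],
  [1, 0, 0, 0.28, 0, 0, 0],
  [1, 0, 0, 0.12, 0, 0, 0],
  [1, 0, 0, 0.04, 0, 0, 0],
  [1, 0, 0, 0, 0, 0, 0],
  [0.35, 0, 0, 0, 0, 0, 0],
  [0.35, 0, 0, 0, 0, 0, 0],
  [0.35, 0, 0, 0, 0, 0, 0],
  [0.35, 0, 0, 0, 0, 0, 0],
  [0.35, 0, 0, -0.7, 0, 0, 0],
  [0.35, 0, 0, -1, 0, 0, 0],
  [0, 0, 0, -1, 0, 0, 0],
  [0, 0, 0, -1, 0, 0, 0],
  [0, 0, 0, 0, 0, 0, 0],
  [0, 0, 0, 0, 0, 0, 0],
])

```text
t: 26.48
tcp_pos: [0.6305, 0.251, 0.1197]
tcp_rot: [-180.0, 0.0, 90.0]
contact_force: [0.1, -0.1, -0.4]
width: 0.0921
```

```bash
python3 go.py 0.4591 -0.0065 0.026 90; python3 w.py w6 ring,.630,.251,0,.005 ring,.6317,.1901,0,.005
```

```text
t 26.5 pos [0.6305 0.251  0.1197] rot [-180.    0.   90.] w 0.0921 F [ 0.1 -0.1 -0.4]
shift in present axes [-8.58 -5.71  3.13]  after turn [-8.58 -5.71  3.12]  turn [-0.  0.  0.]
```

View pics/w6.png

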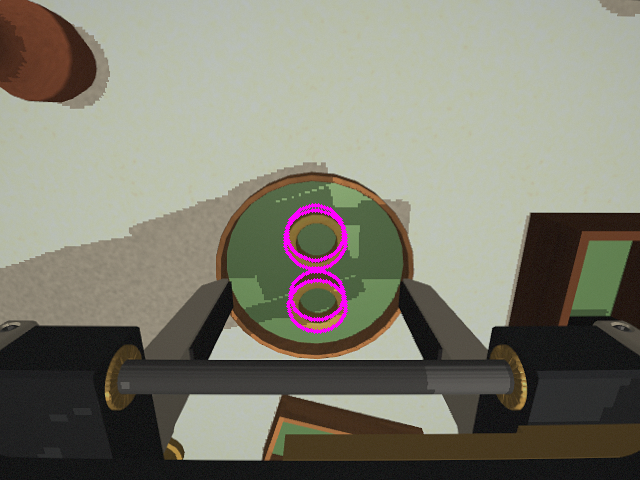

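Both rings lie flat side by side in the dish, at (316,238) and (318,300). Next, tube A.

jog_arm([
  [0, -0.86, -0.57, 0, 0, 0, 0],
  [0, -0.86, -0.57, 0, 0, 0, 0],
  [0, -0.86, -0.57, 0, 0, 0, 0],
  [0, -0.86, -0.57, 0, 0, 0, 0],
  [0, -0.86, -0.57, 0, 0, 0, 0],
  [0, -0.86, -0.57, 0, 0, 0, 0],
  [0, -0.86, -0.57, 0, 0, 0, 0],
  [0, -0.86, -0.57, 0, 0, 0, 0],
  [0, -0.86, -0.57, 0, 0, 0, 0],
  [0, -0.84, -0.57, 0, 0, 0, 0],
  [0, 0, 0, 0, 0, 0, 0],
  [0, 0, 0, 0, 0, 0, 0],
])

```text
t: 28.02
tcp_pos: [0.4601, -0.0061, 0.1196]
tcp_rot: [-180.0, -0.0, 90.0]
contact_force: [0.0, 0.6, 0.6]
width: 0.0931
```

```bash
python3 go.py 0.4591 -0.0065 0.026 90; python3 w.py w7 tube,.4591,-.0065,0,0 twin,.6618,.0126,-16.9,0
```

```text
t 28.0 pos [ 0.4601 -0.0061  0.1196] rot [-180.   -0.   90.] w 0.0931 F [0.  0.6 0.6]
shift in present axes [-0.01 -0.03  3.12]  after turn [-0.01 -0.03  3.12]  turn [-0. -0.  0.]
```

View pics/w7.png

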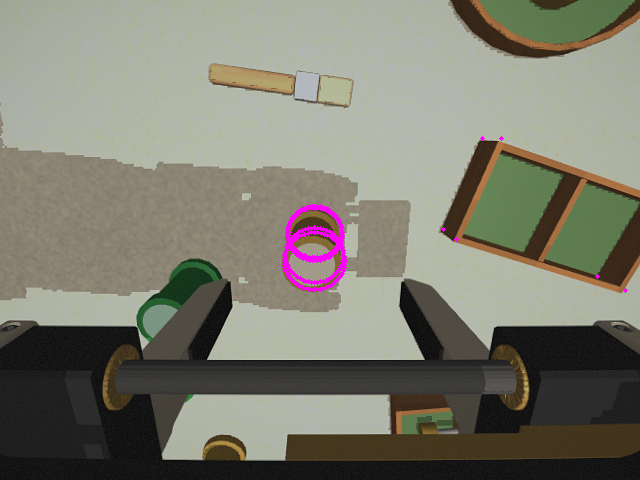

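Tube A matches its overlay at (315,245), and the tray corners agree within 2–3 px. I'll descend, grip, and use the width to tell barrel from rim.

jog_arm([
  [0, -0.01, -0.03, 0.8, 0, 0, 0],
  [0, 0, 0, 0.9, 0, 0, 0],
  [0, 0, 0, 0.8, 0, 0, 0],
  [0, 0, 0, 0.42, 0, 0, 0],
  [0, 0, 0, 0.2, 0, 0, 0],
  [0, 0, 0, 0, 0, 0, 0],
  [1, 0, 0, 0, 0, 0, 0],
  [1, 0, 0, 0, 0, 0, 0],
  [1, 0, 0, 0, 0, 0, 0],
  [1, 0, 0, 0, 0, 0, 0],
  [1, 0, 0, 0, 0, 0, 0],
  [1, 0, 0, 0, 0, 0, 0],
  [1, 0, 0, 0, 0, 0, 0],
])

```text
t: 29.7
tcp_pos: [0.4588, -0.0067, 0.0263]
tcp_rot: [-180.0, -0.0, 90.0]
contact_force: [-2.0, -0.8, 1.7]
width: 0.0409
```

```bash
python3 go.py 0.698 0.0003 0.09 118
```

```text
t 29.7 pos [ 0.4588 -0.0067  0.0263] rot [-180.   -0.   90.] w 0.0409 F [-2.  -0.8  1.7]
shift in present axes [ 0.23  7.97 -2.13]  after turn [-3.54  7.15 -2.12]  turn [-0.   -0.   -4.66]
```

The 40.9 mm width means the pads caught the rim, so I'll open, go 6 mm lower and regrip on the barrel.

jog_arm([
  [0.3, 0, 0, 0, 0, 0, 0],
  [0.3, 0, 0, 0, 0, 0, 0],
  [0.3, 0, 0, 0, 0, 0, 0],
  [0.3, 0, 0, 0.21, 0, 0, 0],
  [0.3, 0, 0, 0, 0, 0, 0],
  [1, 0, 0, 0, 0, 0, 0],
  [1, 0, 0, 0, 0, 0, 0],
  [1, 0, 0, 0, 0, 0, 0],
  [1, 0, 0, 0, 0, 0, 0],
  [1, 0, 0, 0, 0, 0, 0],
  [1, 0, 0, 0, 0, 0, 0],
])

```text
t: 31.08
tcp_pos: [0.4589, -0.0067, 0.0201]
tcp_rot: [-180.0, -0.0, 90.0]
contact_force: [-2.3, 0.4, 2.0]
width: 0.041
```

It's still 41 mm, so the flat fingers meet the rim at any depth. Then it's better to hold the rim itself, centred on the pads and well above the tray walls.

jog_arm([
  [0.3, 0, 0, 0, 0, 0, 0],
  [0.3, 0, 0, 0, 0, 0, 0],
  [0.3, 0, 0, 0, 0, 0, 0],
  [0.3, 0, 0, -0.67, 0, 0, 0],
  [0.3, 0, 0, 0, 0, 0, 0],
  [1, 0, 0, 0, 0, 0, 0],
  [1, 0, 0, 0, 0, 0, 0],
  [1, 0, 0, 0, 0, 0, 0],
  [1, 0, 0, 0, 0, 0, 0],
  [1, 0, 0, 0, 0, 0, 0],
  [1, 0, 0, 0, 0, 0, 0],
  [1, 0, 0, -0.3, 0, 0, 0],
  [1, 0, 0, -0.6, 0, 0, 0],
  [1, 0, 0, -0.6, 0, 0, 0],
  [1, 0, 0, -0.3, 0, 0, 0],
  [1, 0, 0, 0, 0, 0, 0],
])

```text
t: 33.08
tcp_pos: [0.4593, -0.0067, 0.0947]
tcp_rot: [179.9, 0.0, 90.0]
contact_force: [0.5, -0.6, -3.6]
width: 0.0413
```

```bash
python3 go.py 0.698 0.0003 0.09 118; python3 w.py w8 tube,.4588,-.0067,0,.054; python3 -c "
from station import arm;import cv2;cv2.imwrite('pics/s8.png',cv2.resize(arm.read_camera('side')[150:330,200:440,::-1],None,fx=3,fy=3,interpolation=2))"
```

```text
t 33.1 pos [ 0.4593 -0.0067  0.0947] rot [179.9   0.   90. ] w 0.0413 F [ 0.5 -0.6 -3.6]
shift in present axes [0.23 7.96 0.17]  after turn [-3.53  7.13  0.16]  turn [ 0.01  0.   -4.66]
```

View pics/s8.png

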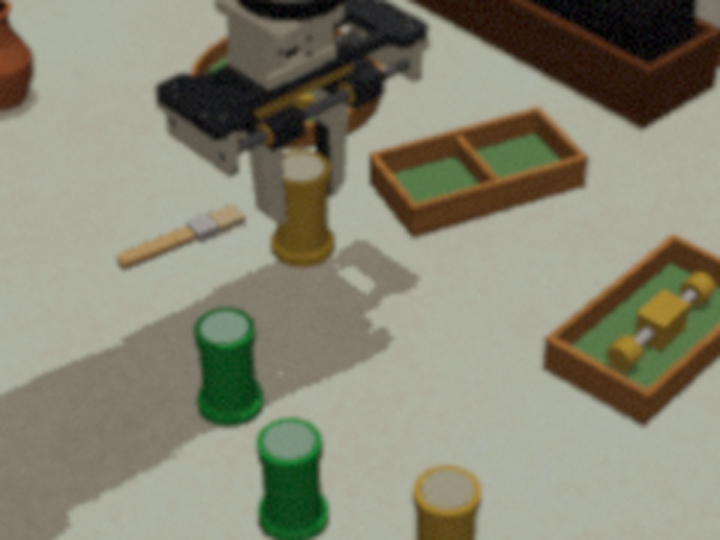

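Tube A hangs straight, clear of everything. The grip is above the walls, so no turn is needed.

jog_arm([
  [1, 0, 0.4, 0, 0, 0, 0],
  [1, 0.03, 0.8, 0, 0, 0, 0],
  [1, 0.03, 0.9, 0, 0, 0, 0],
  [1, 0.03, 0.9, 0, 0, 0, 0],
  [1, 0.03, 0.9, 0, 0, 0, 0],
  [1, 0.03, 0.9, 0, 0, 0, 0],
  [1, 0.03, 0.9, 0, 0, 0, 0],
  [1, 0.03, 0.9, 0, 0, 0, 0],
  [1, 0.02, 0.8, 0, 0, 0, 0],
  [1, 0, 0.4, 0, 0, 0, 0],
  [1, 0, 0.16, 0, 0, 0, 0],
  [1, 0, 0, 0, 0, 0, 0],
  [1, 0, 0, 0, 0, 0, 0],
])

```text
t: 34.8
tcp_pos: [0.6975, 0.0003, 0.094]
tcp_rot: [-180.0, -0.0, 90.0]
contact_force: [-0.1, -0.0, -1.4]
width: 0.0412
```

```bash
python3 go.py 0.698 0.0003 0.0455 90; python3 w.py w9 tube,.698,.0003,0,.055 twin,.6615,.0115,-17,0
```

```text
t 34.8 pos [6.975e-01 3.000e-04 9.400e-02] rot [-180.   -0.   90.] w 0.0412 F [-0.1 -0.  -1.4]
shift in present axes [-0.    0.02  1.62]  after turn [-0.    0.02  1.62]  turn [-0. -0.  0.]
```

View pics/w9.png

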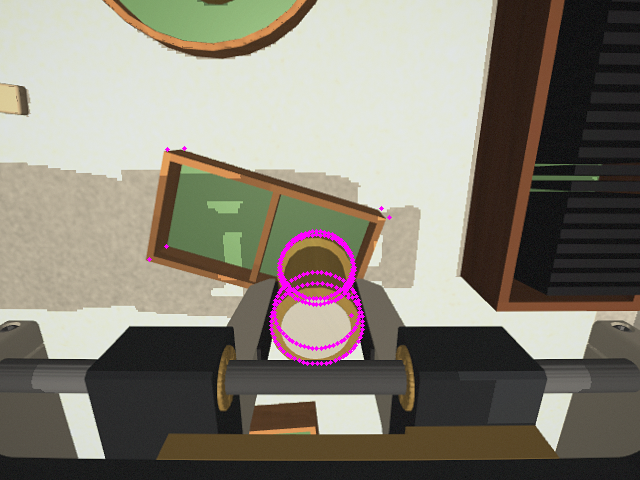

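The tray corners at (165,152), (149,260) and (385,218) agree within about 2 mm, and the tube is over the far bay.

jog_arm([
  [1, 0, 0, 0.5, 0, 0, 0],
  [1, 0, 0, 0.5, 0, 0, 0],
  [1, 0, 0, 0.3, 0, 0, 0],
  [1, 0, 0, 0.2, 0, 0, 0],
  [1, 0, 0, 0.1, 0, 0, 0],
  [1, 0, 0, 0.03, 0, 0, 0],
  [1, 0, 0, 0, 0, 0, 0],
  [0.35, 0, 0, 0, 0, 0, 0],
  [0.35, 0, 0, 0, 0, 0, 0],
  [0.35, 0, 0, 0, 0, 0, 0],
  [0.35, 0, 0, 0, 0, 0, 0],
  [0.35, 0, 0, -0.7, 0, 0, 0],
  [0.35, 0, 0, -0.9, 0, 0, 0],
  [0.35, 0, 0, -0.9, 0, 0, 0],
  [0, 0, 0, 0, 0, 0, 0],
  [0, 0, 0, 0, 0, 0, 0],
])

```text
t: 36.85
tcp_pos: [0.6976, 0.0003, 0.1201]
tcp_rot: [-180.0, 0.0, 90.0]
contact_force: [-0.4, 0.3, -0.2]
width: 0.076
```

```bash
python3 go.py 0.3596 -0.2627 0.040 90
```

```text
t 36.9 pos [6.976e-01 3.000e-04 1.201e-01] rot [-180.    0.   90.] w 0.076 F [-0.4  0.3 -0.2]
shift in present axes [ -8.76 -11.27   2.67]  after turn [ -8.77 -11.27   2.67]  turn [-0.  0.  0.]
```

jog_arm([
  [0, -0.34, -0.43, 0, 0, 0, 0],
  [0, -0.67, -0.87, 0, 0, 0, 0],
  [0, -0.67, -0.87, 0, 0, 0, 0],
  [0, -0.67, -0.87, 0, 0, 0, 0],
  [0, -0.67, -0.87, 0, 0, 0, 0],
  [0, -0.67, -0.87, 0, 0, 0, 0],
  [0, -0.67, -0.87, 0, 0, 0, 0],
  [0, -0.67, -0.87, 0, 0, 0, 0],
  [0, -0.67, -0.87, 0, 0, 0, 0],
  [0, -0.67, -0.87, 0, 0, 0, 0],
  [0, -0.67, -0.87, 0, 0, 0, 0],
  [0, -0.67, -0.87, 0, 0, 0, 0],
  [0, -0.67, -0.87, 0, 0, 0, 0],
  [0, -0.38, -0.4, 0, 0, 0, 0],
  [0, 0, 0, 0, 0, 0, 0],
  [0, 0, 0, 0, 0, 0, 0],
])

```text
t: 38.85
tcp_pos: [0.3604, -0.2622, 0.1201]
tcp_rot: [180.0, -0.0, 90.0]
contact_force: [0.3, 0.6, -0.7]
width: 0.093
```

```bash
python3 go.py 0.3596 -0.2627 0.040 90; python3 w.py w10 tube,.3596,-.2627,0,0
```

```text
t 38.9 pos [ 0.3604 -0.2622  0.1201] rot [180.  -0.  90.] w 0.093 F [ 0.3  0.6 -0.7]
shift in present axes [-0.02 -0.03  2.67]  after turn [-0.02 -0.03  2.67]  turn [ 0.   -0.    0.01]
```

View pics/w10.png

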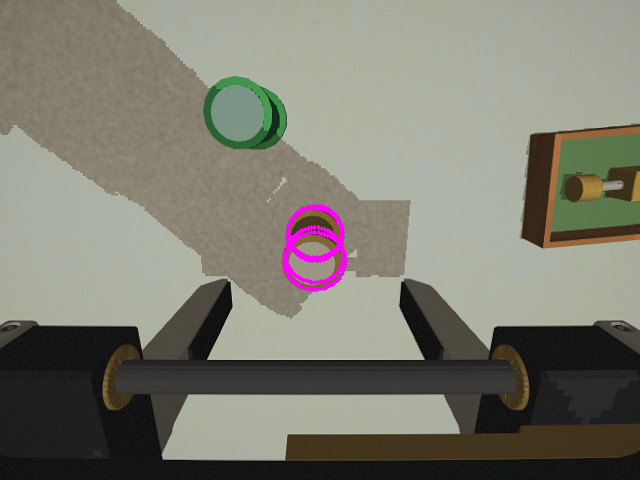

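jog_arm([
  [0, -0.02, -0.03, 0.8, 0, 0, 0],
  [0, 0, 0, 0.9, 0, 0, 0],
  [0, 0, 0, 0.6, 0, 0, 0],
  [0, 0, 0, 0.37, 0, 0, 0],
  [0, 0, 0, 0, 0, 0, 0],
  [1, 0, 0, 0, 0, 0, 0],
  [1, 0, 0, 0, 0, 0, 0],
  [1, 0, 0, 0, 0, 0, 0],
  [1, 0, 0, 0, 0, 0, 0],
  [1, 0, 0, 0, 0, 0, 0],
  [1, 0, 0, 0, 0, 0, 0],
  [1, 0, 0, 0, 0, 0, 0],
  [1, 0, 0, -0.3, 0, 0, 0],
  [1, 0, 0, -0.6, 0, 0, 0],
  [1, 0, 0, -0.7, 0, 0, 0],
  [1, 0, 0, -0.4, 0, 0, 0],
  [1, 0, 0, 0, 0, 0, 0],
])

```text
t: 41.02
tcp_pos: [0.3592, -0.2634, 0.1008]
tcp_rot: [179.9, 0.1, 90.0]
contact_force: [0.1, -0.8, -2.3]
width: 0.0411
```

```bash
python3 go.py 0.6240 0.0228 0.1 90
```

```text
t 41.0 pos [ 0.3592 -0.2634  0.1008] rot [1.799e+02 1.000e-01 9.000e+01] w 0.0411 F [ 0.1 -0.8 -2.3]
shift in present axes [9.54 8.83 0.03]  after turn [9.54 8.83 0.03]  turn [0.01 0.01 0.  ]
```

jog_arm([
  [1, 0.4, 0.37, 0, 0, 0, 0],
  [1, 0.8, 0.74, 0, 0, 0, 0],
  [1, 0.8, 0.74, 0, 0, 0, 0],
  [1, 0.8, 0.74, 0, 0, 0, 0],
  [1, 0.8, 0.74, 0, 0, 0, 0],
  [1, 0.8, 0.74, 0, 0, 0, 0],
  [1, 0.8, 0.74, 0, 0, 0, 0],
  [1, 0.8, 0.74, 0, 0, 0, 0],
  [1, 0.8, 0.74, 0, 0, 0, 0],
  [1, 0.8, 0.74, 0, 0, 0, 0],
  [1, 0.8, 0.74, 0, 0, 0, 0],
  [1, 0.7, 0.65, 0, 0, 0, 0],
  [1, 0.44, 0.41, 0, 0, 0, 0],
  [1, 0, 0, 0, 0, 0, 0],
  [1, 0, 0, 0, 0, 0, 0],
])

```text
t: 42.9
tcp_pos: [0.623, 0.0227, 0.0998]
tcp_rot: [-179.9, 0.0, 90.0]
contact_force: [-0.0, 0.1, -1.5]
width: 0.0415
```

```bash
python3 go.py 0.6240 0.0228 0.0455 90; python3 w.py w11 tube,.624,.0228,0,.06 tube,.697,.0003,0,.005 twin,.6615,.0115,-17,0
```

```text
t 42.9 pos [0.623  0.0227 0.0998] rot [-179.9    0.    90. ] w 0.0415 F [-0.   0.1 -1.5]
shift in present axes [0.   0.03 1.81]  after turn [0.   0.03 1.81]  turn [-0.01  0.    0.  ]
```

View pics/w11.png

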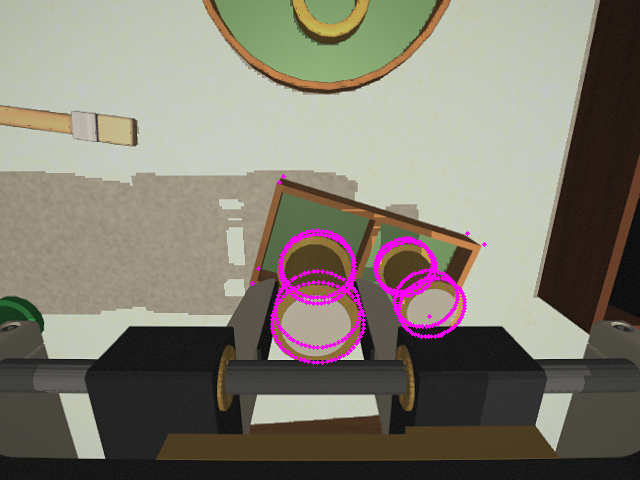

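Tube A stands upright in the far bay on its overlay at (420,290), and tube B is over the near bay. I'll lower it, open only slightly because of the neighbour, and lift away.

jog_arm([
  [1, 0, 0.02, 0.5, 0, 0, 0],
  [1, 0, 0, 0.6, 0, 0, 0],
  [1, 0, 0, 0.4, 0, 0, 0],
  [1, 0, 0, 0.2, 0, 0, 0],
  [1, 0, 0, 0.09, 0, 0, 0],
  [1, 0, 0, 0.02, 0, 0, 0],
  [1, 0, 0, 0, 0, 0, 0],
  [0.43, 0, 0, 0, 0, 0, 0],
  [0.43, 0, 0, 0, 0, 0, 0],
  [0.43, 0, 0, 0, 0, 0, 0],
  [0.43, 0, 0, 0, 0, 0, 0],
  [0.43, 0, 0, -0.6, 0, 0, 0],
  [0.43, 0, 0, -0.9, 0, 0, 0],
  [0.43, 0, 0, -0.9, 0, 0, 0],
  [0.43, 0, 0, -0.9, 0, 0, 0],
  [0.43, 0, -0.9, 0, 0, 0, 0],
  [0.43, 0, -0.9, 0, 0, 0, 0],
  [0.43, 0, -0.9, 0, 0, 0, 0],
  [0.43, 0, -0.9, 0, 0, 0, 0],
  [0.43, 0, -0.9, 0, 0, 0, 0],
])

```text
t: 45.45
tcp_pos: [0.4887, 0.0231, 0.146]
tcp_rot: [179.9, 0.0, 90.0]
contact_force: [0.3, -0.1, -0.1]
width: 0.0528
```

jog_arm([
  [0.43, 0, -0.9, 0, 0, 0, 0],
  [0.43, 0, -0.9, 0, 0, 0, 0],
  [0.43, 0, -0.9, 0, 0, 0, 0],
  [0.43, 0, -0.9, 0, 0, 0, 0],
  [0.43, 0, 0, 0, 0, 0, 0],
  [0.43, 0, 0, 0, 0, 0, 0],
])

```text
t: 46.2
tcp_pos: [0.3826, 0.023, 0.1456]
tcp_rot: [179.9, 0.0, 90.0]
contact_force: [0.5, -0.1, -0.6]
width: 0.0533
```

```bash
python3 - <<'E'
from station import arm
import cv2
print(arm.get_obs()["tcp_pos"])
cv2.imwrite("pics/topz.png",cv2.resize(arm.read_camera("top")[110:350,100:520,::-1],(800,457),interpolation=2))
cv2.imwrite("pics/sidez.png",cv2.resize(arm.read_camera("side")[120:320,170:470,::-1],(800,533),interpolation=2))
E
```

```text
[0.38255524 0.02295046 0.14564221]
```

View pics/topz.png

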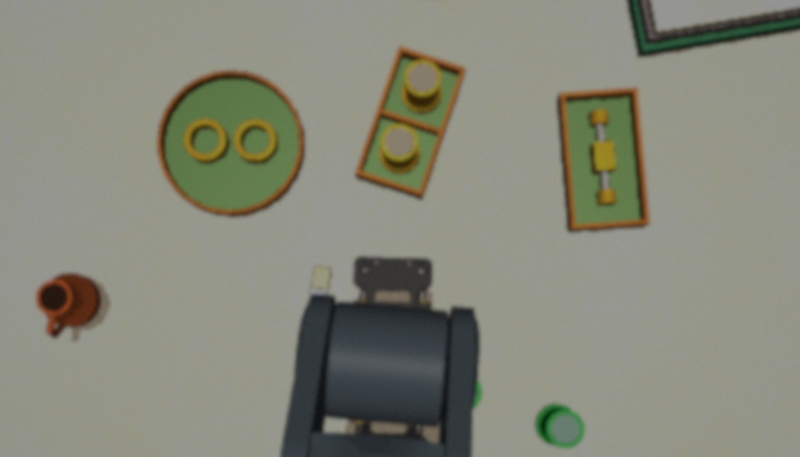

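View pics/sidez.png

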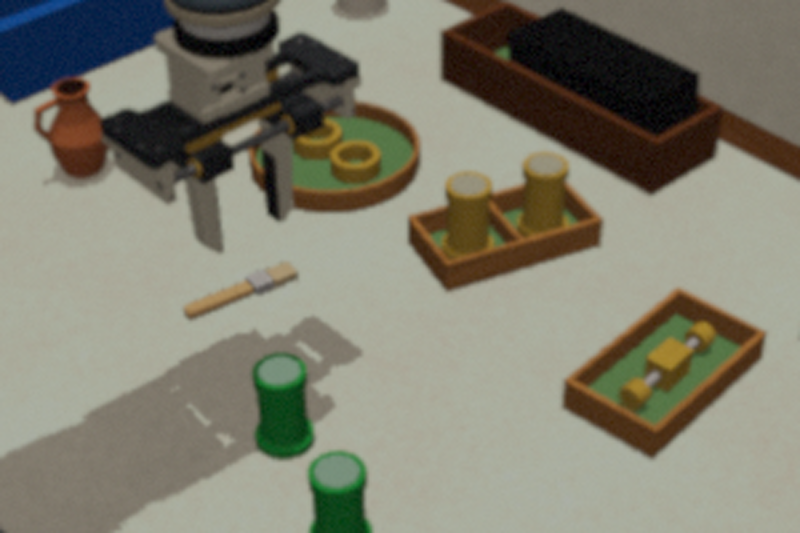

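The final views show all five parts standing or lying correctly. In the top crop the tubes are at (421,85) and (399,147), the rings at (205,140) and (256,140), and the pinion is central at (603,155). The jug and brush are where they were, and the arm is clear.

```bash
python3 -c "
from station import arm
print(arm.hand_in(), arm.get_obs()['t'])"
```

```text
the job is handed in; nothing more can be done
the job is handed in; nothing more can be done
```

All five parts are put away and the job is handed in, at about 46 s of the 131 s allowed. No verdict was reported.

**Placing:** The pinion lies lengthwise in the long tray. Both rings lie flat in the round dish, about 61 mm between centres. One tube stands upright in each bay of the two-bay tray.

**Last checks:** The final top and side pictures show every part in place, with the jug and brush where they were and the arm clear. I checked this by eye against the pictures and did not fit the final poses numerically. The last force readings were under 1 N.

**What disagreed:**
- **Dish position:** the wrist camera put the dish about 3 mm from the first top-view estimate, so I shifted the second ring to suit. The two-bay tray was off by 1–2 mm, well inside the 14 mm tolerance.
- **Tube grip:** both attempts to hold the first tube by its barrel measured 41 mm, so the fingers were meeting the 42 mm rim. I held both tubes by the rim instead, and the first hung straight when lifted.

I viewed 15 pictures, one over the budget.

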